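# Roll the till's order counter to 4-2-3

### The arm

A 6-joint arm with a two-finger parallel gripper is mounted at the origin on the work surface. World frame = base frame: x ahead of the robot, y to its left, z up, the work surface at z = 0. Lengths are in m, angles in rad, forces in N, time in s.
With the tool pointing down it reaches from about 0.35 to 0.725 m from the base axis. Payload 4.3 kg.
Tool frame: the origin (TCP) lies midway between the tips of the shut fingers; the grasp point (between the pads) lies 19 mm behind it; x points along the fingers, y is the direction in which the jaws open and shut, and the axes are right-handed (so a half turn about x gives the same grasp; the last joint's range is limited). The gripper opens to 85 mm and grips with 20 to 120 N. Pads are 22 mm wide; open, the fingers measure 114 mm over their backs; the gripper's body (76 mm by 85 mm) begins 54 mm behind the grasp point. The pads swing forward as they close: fully open they stand 13 mm farther back than shut.
Start: joints at [1.009, 0.377, 0.081, 1.274, 0, 1.46], TCP at [0.251, 0.517, 0.231] pointing down, gripper open.
Joint ranges: [-2.72, 2.72], [-0.84, 1.66], [-1.02, 1.22], [-1.77, 2.12], [-1.37, 1.28], [-3.14, 3.14]. Speed limits (rad/s): [2.57, 2.57, 3.14, 3.14, 3.14, 3.14].

### API

Orientations are given as a rotation vector (axis times angle).
In Python, from cell import get_state, snapshot, job_done, trace gives the robot as it stands.
- The arm moves only by the tool arm_command, never from a script. Its argument "moves" is a list of rows, each a list of 5 numbers: the shift along the tool's x, y, z in m, then the turn about the tool's x in degrees, then the opening, from 0 (shut) to 1 (fully open). A call has 1 to 12 rows; each row is the pose to reach, as a shift and turn from the pose commanded when the call began, along the tool's axes at that moment; what a row does not reach only later rows make up. A row lasts 1/8 s, in which the tool goes at most 62.5 mm and 10.7 degrees, less where a joint would pass 70% of its speed; a pose out of reach is approached as far as the arm can. A call with a gripper value outside its range is refused whole. The fingers move at their own pace and stop on an object; the grip force is fixed at half the most. Time passes only in rows, so rows that repeat a pose let the fingers close. It gives the time, the measured TCP pose, the force and the opening at its end, in the units of the state.
- get_state(): the state, without advancing time (a new reading comes with each control period).
- snapshot(name): name is "side" or "top"; returns a dict with "color" (384x512x3 uint8, red, green, blue), "intrinsics" (3x3 intrinsics, pixels), "R" (3x3) and "t" (3): a world point X has camera coordinates R X + t. Camera axes: x right, y down, z forward; pixel columns grow to the right and rows downward; lengths in m; the calibration is good to about 2 mm. A picture is of the moment at which its call begins. There is no depth.
- job_done(): hands the job in, once; it reports no verdict.
Trained networks look in the newest picture that a camera, given by its name, has taken for a name from the list of things; names that differ only in an ending like _2 or _b are one class to them, and where a whole thing is asked for, a point or a joint stands for the part that bears it (a point fixed in the world has none). Each returns a list of dicts, best first, with "score" (0 to 1); they miss things now and then, are a little off and sometimes report something else, mostly with a low value. They report only what shows in the picture. A call takes as long as a camera call. They do not tell look-alikes from the thing itself.
- trace(camera, target): "pixels" (384x512 bool, what is visible of it) and "extent" ([left, top, width, height] in pixels, round what is visible of it).
The state is a dict: "time": time; "joint_positions": joint angles; "joint_vel": joint speeds; "effort": joint torques, N m; "eef_pos": TCP position; "orientation": TCP orientation; "wrist_force": force on the tool from outside, world axes, zero at the start; "moment": the same for the moment, N m; "gripper_width": finger opening in m.
Only numpy, scipy, OpenCV 4.12 (cv2) and the standard library are available. Lean on these libraries where they do the work, as an engineer would, in place of code of your own. Each camera call takes 0.05 s, during which the arm holds its last target.

### The job

Order 423 is ready at the till: roll the three thumbwheels of the red counter so that, read from left to right as seen from the robot, they show 4, 2 and 3, each digit squarely at the top, level with the white index lines. The grey counter beside it is only a spare. Leave the wheels standing still.

Things in the scene. Friction and masses are not known exactly. Their poses are not given: they have to be found in the camera images.
- red_counter: Red block 120 (x) by 190 (y) mm, top 54 above the table, screwed down; 3 thumbwheels in a row along y. Drum tops 94, red cheeks between drums 92, upright fins 128 mm high: a tip passing at 97 to 100 catches any fin (they start within 0.65). Tiles: 1 white, 2 yellow, 3 green, 4 blue, 5 orange, with dots. Origin: mid-underside; +x away from robot, yaw within 0.3. Grey twin beside it, shopping around (85 high at most within 0.2 m of its middle).
- wheel_left (a joint): Left thumbwheel (seen from the robot), mid-drum at counter y = +56 mm, to show 4. Black drum, radius 32, 44 wide, axle level along y, 62 above the table; one white radial fin, 8 thick, 22 wide (middle 9 to +y of mid-drum), reaching 66 from the axle. Value (rad): fin's lean, 0 upright, + away from robot (+x), stops at +-0.85. Digits on top: 1 at -0.8, 2 at -0.4, 3 at 0, 4 at 0.4, 5 at 0.8. Stays where left; 2 N moves it.
- wheel_middle (a joint): Middle thumbwheel (seen from the robot), mid-drum at counter y = 0 mm, to show 2. Black drum, radius 32, 44 wide, axle level along y, 62 above the table; one white radial fin, 8 thick, 22 wide (middle 9 to +y of mid-drum), reaching 66 from the axle. Value (rad): fin's lean, 0 upright, + away from robot (+x), stops at +-0.85. Digits on top: 1 at -0.8, 2 at -0.4, 3 at 0, 4 at 0.4, 5 at 0.8. Stays where left; 2 N moves it.
- wheel_right (a joint): Right thumbwheel (seen from the robot), mid-drum at counter y = -56 mm, to show 3. Black drum, radius 32, 44 wide, axle level along y, 62 above the table; one white radial fin, 8 thick, 22 wide (middle 9 to +y of mid-drum), reaching 66 from the axle. Value (rad): fin's lean, 0 upright, + away from robot (+x), stops at +-0.85. Digits on top: 1 at -0.8, 2 at -0.4, 3 at 0, 4 at 0.4, 5 at 0.8. Stays where left; 2 N moves it.
Mind the look-alikes: they are no part of the job. There is more than one size of the red_counter; the job needs the larger.

How it is judged:
At the end, for the whole second after the job is handed in: Left wheel at +0.40, middle wheel at -0.40 and right wheel at 0 rad (digits 4, 2, 3 on top), each within 0.2 rad (11 degrees), and all three at rest (value of joint wheel_left between 0.2 and 0.6 rad and velocity of joint wheel_left between -0.1 and 0.1 rad/s and value of joint wheel_middle between -0.6 and -0.2 rad and velocity of joint wheel_middle between -0.1 and 0.1 rad/s and value of joint wheel_right between -0.2 and 0.2 rad and velocity of joint wheel_right between -0.1 and 0.1 rad/s); the robot touches nothing.
It also fails if it takes over 48 s, if anything falls off the work surface, if the arm or the gripper's body presses on something with over 40 N, if the wrist force passes 120 N, or if a joint passes its speed limit or range.

## Working session

There is one attempt and no reset: what is moved stays moved. The work goes in short steps, Python scripts to look and compute and a tool call to move; the robot and the scene stay as the last step left them, time stands still between calls to the robot, and variables do not carry over. Pictures are saved under pics/ and viewed, and the job is handed in when it is done.

Besides the shell and the picture viewer there is one more tool, called after ">>>" as a command line: name --pt "numbers of a row" for each row, then --argument value for the rest. arm_command: Moves the arm, as the interface text tells. Its arguments: {"type":"object","properties":{"moves":{"type":"array","items":{"type":"array","items":{"type":"number"}}}},"required":["moves"]}

```bash
mkdir -p pics; ls; python3 - <<'E'
from cell import *
import cv2,numpy as np,pickle
s=get_state();print(s)
for n in("side","top"):
    d=snapshot(n);pickle.dump(d,open(n+".pkl","wb"))
    cv2.imwrite(f"pics/{n}0.png",cv2.resize(d["color"][:,:,::-1],(800,600),interpolation=cv2.INTER_CUBIC))
    print(n,d["intrinsics"],d["R"],d["t"])
    for t in("red_counter","wheel_left"):
        for r in trace(n,t): print(n,t,r["score"],r["extent"])
E
```

```text
pics
{'time': 0.0, 'joint_positions': array([ 1.00869309e+00,  3.78057543e-01,  7.96087752e-02,  1.27440785e+00,
       -3.47608110e-05,  1.46050270e+00]), 'joint_vel': array([-0.0022524 , -0.00013967, -0.00068138,  0.00126157,  0.0002654 ,
        0.00053331]), 'effort': array([-2.01282278e-04, -4.63603556e+01,  2.69875520e+01,  2.06768716e-02,
       -7.22743465e-06,  1.13087319e-05]), 'eef_pos': array([0.25068372, 0.51673316, 0.23035741]), 'orientation': array([ 0.35278726,  1.54225204, -0.35588218]), 'wrist_force': array([-0.01050478, -0.31207697, -0.37670318]), 'moment': array([ 0.01906388,  0.05336411, -0.00032361]), 'gripper_width': 0.08552524790172175}
side [[451.61509024   0.         256.81961832]
 [  0.         451.61509024 189.42133167]
 [  0.           0.           1.        ]] [[ 0.68424757 -0.7291043  -0.01456655]
 [-0.52608462 -0.47968854 -0.70223492]
 [ 0.50501509  0.48816577 -0.71179627]] [-0.30237551  0.22558973  1.1119071 ]
side red_counter 0.94 [284.2, 162.7, 80.3, 75.8]
side red_counter 0.69 [262.3, 273.2, 67.9, 76.9]
side wheel_left 0.73 [300.4, 162.9, 23.2, 30.2]
side wheel_left 0.68 [273.3, 275.2, 22.7, 29.6]
top [[356.71587158   0.         256.33969677]
 [  0.         356.71587158 195.39357802]
 [  0.           0.           1.        ]] [[-0.01758687 -0.99918137 -0.03643199]
 [-0.98843396  0.02286401 -0.14991847]
 [ 0.15062872  0.03337402 -0.9880269 ]] [-0.03893954  0.38625376  0.85664887]
top red_counter 0.94 [347.9, 244.5, 76.4, 54.3]
top red_counter 0.63 [272.1, 115.8, 80.8, 57.1]
top wheel_left 0.87 [363.2, 253.2, 15.8, 25.2]
top wheel_left 0.83 [283.3, 123.9, 19.5, 27.5]
```

View pics/side0.png

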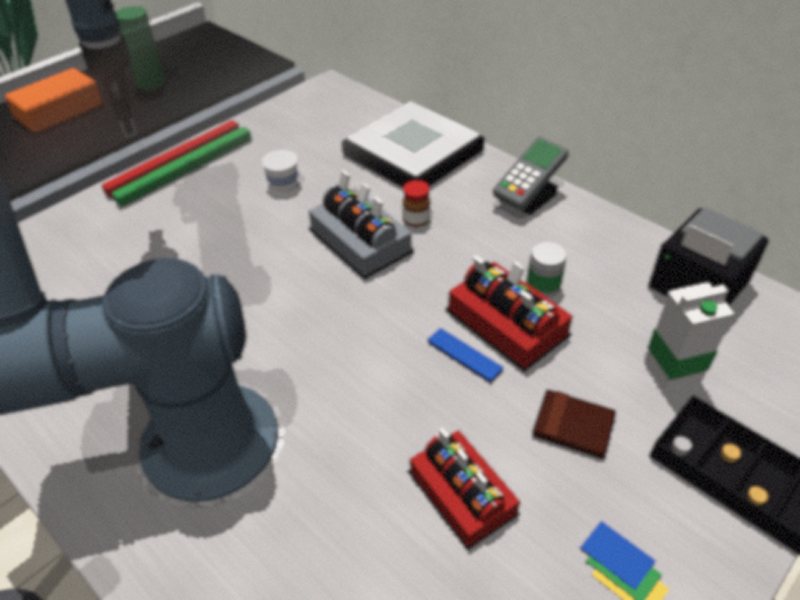

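View pics/top0.png

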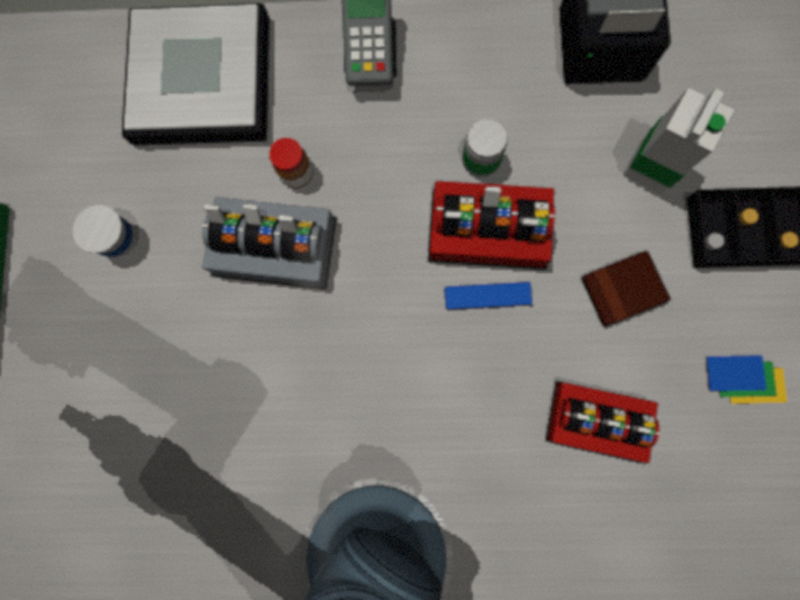

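The larger red counter is at around (492,225) in the 800-wide top picture and (510,310) in the side one. The smaller one is near (603,422) top, and the grey one near (268,242). Next I fit the pose.

```bash
cat > h.py <<'E'
import numpy as np,cv2,pickle
from scipy.optimize import minimize
def proj(d,X):
    c=np.asarray(X)@d["R"].T+d["t"]; p=c@d["intrinsics"].T; return p[:,:2]/p[:,2:]
def w(p,X):
    x,y,a=p;c,s=np.cos(a),np.sin(a);X=np.asarray(X,float)
    return np.c_[x+c*X[:,0]-s*X[:,1],y+s*X[:,0]+c*X[:,1],X[:,2]]
BOX=[[a*.06,b*.095,z] for a in(-1,1) for b in(-1,1) for z in(0,.054)]
def fin(y0,q):
    P=[]
    for r in(.030,.066):
        for t in(-.004,.004):
            for yy in(-.002,.020):
                P.append([r*np.sin(q)+t*np.cos(q),y0+yy,.062+r*np.cos(q)-t*np.sin(q)])
    return P
def overlay(d,p,qs,name,win,sc):
    x0,y0,W,H=win
    im=cv2.resize(d["color"][y0:y0+H,x0:x0+W,::-1],None,fx=sc,fy=sc,interpolation=cv2.INTER_CUBIC)
    raw=im.copy()
    def dr(X,col):
        q=((proj(d,w(p,X))-[x0,y0]+.5)*sc)
        h=cv2.convexHull(q.astype(np.float32)).astype(int)
        cv2.polylines(im,[h],True,col,1)
    dr(BOX,(255,255,0))
    if qs is not None:
        for y,q in zip((.056,0,-.056),qs): dr(fin(y,q),(255,0,255))
    cv2.imwrite(name,np.hstack([raw,im]))
E
python3 - <<'E'
from h import *
from scipy.ndimage import distance_transform_edt as edt
D={n:pickle.load(open(n+".pkl","rb")) for n in("side","top")}
ex={"top":(272,115.8,80.8,57.1),"side":(284,162,80,76)}
M={}
for n,d in D.items():
    c=d["color"].astype(int); m=(c[:,:,0]>1.8*c[:,:,1]+20)&(c[:,:,0]>1.8*c[:,:,2]+10)
    l,t,ww,h=map(int,ex[n]); k=np.zeros_like(m);k[t-8:t+h+8,l-8:l+ww+8]=1;m&=k
    m=cv2.morphologyEx(m.astype(np.uint8),cv2.MORPH_OPEN,np.ones((2,2)))
    # hull of red (lower portion); cheeks/wheels protrude -> include drum cheeks in model
    ct,_=cv2.findContours(m,cv2.RETR_EXTERNAL,cv2.CHAIN_APPROX_NONE)
    g=max(ct,key=cv2.contourArea); o=np.zeros_like(m);cv2.fillConvexPoly(o,cv2.convexHull(g),1);M[n]=o
th=np.linspace(-1.5,1.5,9)
CH=[[.030*np.sin(t),y,.062+.030*np.cos(t)] for t in th for y in(-.082,.082)]
def cost(p,names=("side","top")):
    v=0
    for n in names:
        q=proj(D[n],w(p,BOX+CH)).astype(np.float32)
        o=np.zeros((384,512),np.uint8);cv2.fillConvexPoly(o,(cv2.convexHull(q)*16).round().astype(int),1,shift=4)
        v+=1-(o&M[n]).sum()/(o|M[n]).sum()
    return v
def x0():
    d=D["top"];u=np.array([312,145,1.]);r=d["R"].T@np.linalg.inv(d["intrinsics"])@u;c=-d["R"].T@d["t"];return (c+r*(.03-c[2])/r[2])[:2]
a=x0();print(a)
for nm in(("side","top"),("top",),("side",)):
    best=None
    for yw in(-.2,0,.2):
        S=np.array([[*a,yw]]*4);S[1,0]+=.02;S[2,1]+=.02;S[3,2]+=.1
        r=minimize(cost,S[0],args=(nm,),method="Nelder-Mead",options=dict(initial_simplex=S,xatol=1e-4,fatol=1e-5))
        if best is None or r.fun<best.fun:best=r
    print(nm,best.x,best.fun)
    if len(nm)==2:p=best.x
np.save("pose.npy",p)
overlay(D["top"],p,(0,0,0),"pics/ov_top0.png",(262,105,100,75),4)
overlay(D["side"],p,(0,0,0),"pics/ov_side0.png",(276,155,98,88),4)
E
```

```text
[ 0.51012566 -0.18920584]
('side', 'top') [ 0.51403697 -0.19407978 -0.0822352 ] 0.39757994128382124
('top',) [ 0.51268748 -0.19445134 -0.06152788] 0.1608508604206501
('side',) [ 0.50883075 -0.19959826 -0.04050446] 0.23760633616896454
```

View pics/ov_top0.png

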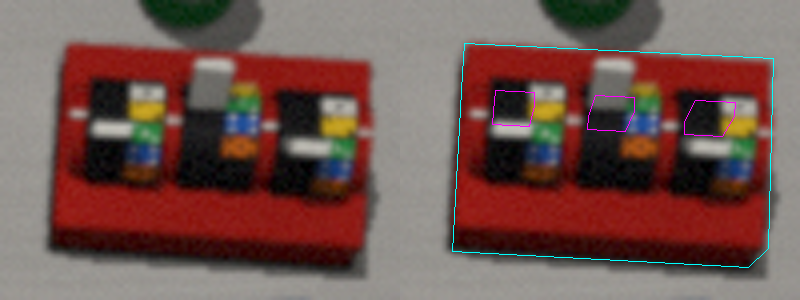

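View pics/ov_side0.png

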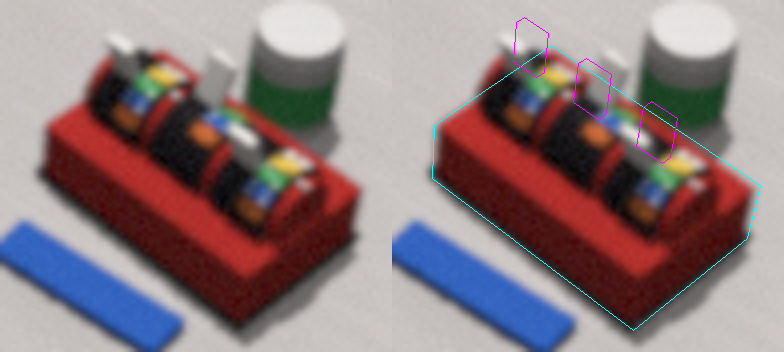

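```bash
python3 - <<'E'
from h import *
from scipy.optimize import least_squares
D={n:pickle.load(open(n+".pkl","rb")) for n in("side","top")}
f,b=-.06,.06;L,R=.095,-.095
T=([[b,L,.054],[b,R,.054],[f,L,.054],[f,R,.054],[f,L,0]],[[66,44],[371,62],[54,230],[362,248],[50,252]],(262,105))
S=([[f,R,.054],[f,R,0],[f,L,.054],[f,L,0],[b,R,.054],[b,L,.054]],[[240,277],[240,325],[47,125],[43,178],[361,188],[160,50]],(276,155))
def res(p,n=None):
    o=[]
    for d,(X,u,of) in((D["top"],T),(D["side"],S)):
        if n is None or d is D[n]: o.append((proj(d,w(p,X))-(np.array(u)/4+of-.5)).ravel())
    return np.concatenate(o)
for n in(None,"top","side"):
    r=least_squares(res,[.51,-.19,-.05],args=(n,));print(n,r.x,np.abs(r.fun).max())
    if n is None:p=r.x;print(r.fun.round(1))
np.save("pose.npy",p)
qs=(-.6,.3,-.6)
overlay(D["top"],p,qs,"pics/ov_top1.png",(262,105,100,75),4)
overlay(D["side"],p,qs,"pics/ov_side1.png",(276,155,98,88),4)
E
```

```text
None [ 0.51342285 -0.19289194 -0.09580255] 1.6670787263657871
[-0.4 -0.4  0.4 -0.2 -0.8  0.   0.8  0.8 -0.1 -0.4  1.7  0.3 -0.6  1.4
 -1.4 -0.4 -1.  -0.4  1.3 -0.3  0.  -1.1]
top [ 0.51349373 -0.19291447 -0.09061647] 0.9334916288724457
side [ 0.51350727 -0.19293482 -0.10274731] 1.4722247525307637
```

View pics/ov_top1.png

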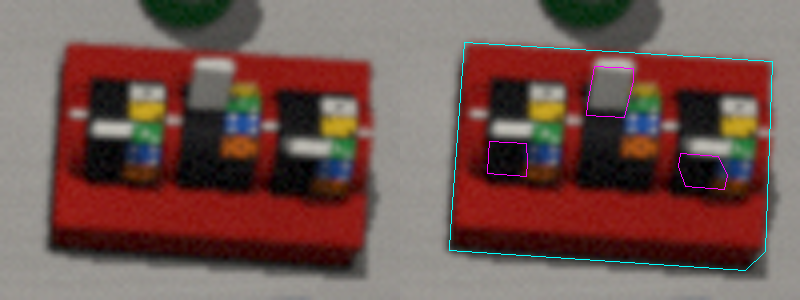

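View pics/ov_side1.png

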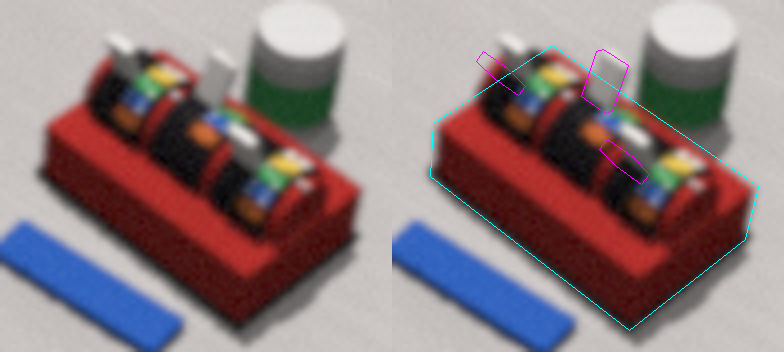

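```bash
cat >> h.py <<'E'
def angs(d,p,tips):
    out=[]
    Q=np.linspace(-.9,.9,361)
    for y,u in zip((.056,0,-.056),tips):
        P=proj(d,w(p,[[.066*np.sin(q),y+.009,.062+.066*np.cos(q)] for q in Q]))
        e=np.linalg.norm(P-u,axis=1);i=e.argmin();out.append((round(Q[i],3),round(e[i],2)))
    return out
E
python3 - <<'E'
from h import *
D={n:pickle.load(open(n+".pkl","rb")) for n in("side","top")}
p=np.load("pose.npy")
a=angs(D["top"],p,np.array([[112,129],[214,65],[308,147]])/4+[262,105]-.5);print(a)
print(angs(D["side"],p,np.array([[122,43],[222,60],[242,136]])/4+[276,155]-.5))
qs=[x[0] for x in a]
overlay(D["top"],p,qs,"pics/ov_top2.png",(262,105,100,75),4)
overlay(D["side"],p,qs,"pics/ov_side2.png",(276,155,98,88),4)
from scipy.spatial.transform import Rotation as Ro
print(Ro.from_rotvec([0.35278726,1.54225204,-0.35588218]).as_matrix().round(4))
E
```

```text
[(np.float64(-0.265), np.float64(0.29)), (np.float64(0.39), np.float64(0.03)), (np.float64(-0.31), np.float64(0.65))]
[(np.float64(-0.275), np.float64(0.46)), (np.float64(0.315), np.float64(0.42)), (np.float64(-0.36), np.float64(0.41))]
[[-1.100e-03  4.366e-01  8.997e-01]
 [-1.800e-03  8.997e-01 -4.366e-01]
 [-1.000e+00 -2.100e-03 -2.000e-04]]
```

View pics/ov_side2.png

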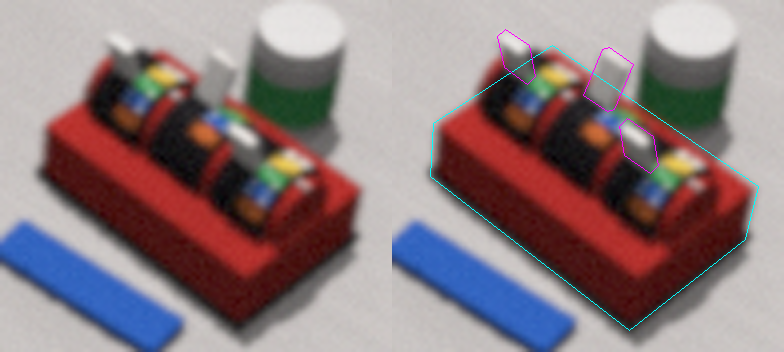

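View pics/ov_top2.png

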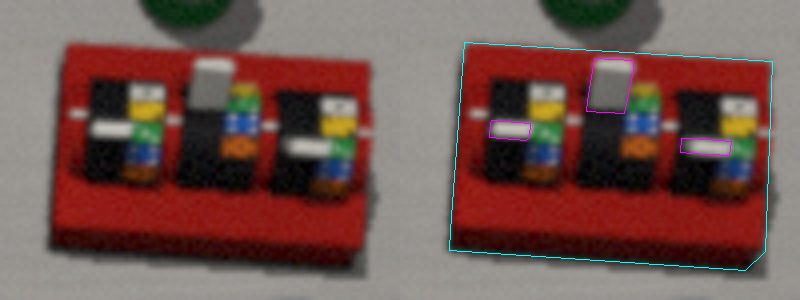

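Pose (0.5135, −0.193, yaw −0.095) agrees in both cameras. Leans are about −0.27, +0.36 and −0.33. Plan: push each fin with the shut tips, with the tool's y along the counter's x.

```bash
cat >> h.py <<'E'
from scipy.spatial.transform import Rotation as Ro
def go(cx,cy,z):
    from cell import get_state
    s=get_state();p=np.load("pose.npy");A=Ro.from_rotvec(s["orientation"]).as_matrix()
    T=w(p,[[cx,cy,z]])[0];dl=A.T@(T-s["eef_pos"])
    yaw=np.degrees(np.arctan2(A[1,1],A[0,1])-p[2])
    c,sn=np.cos(p[2]),np.sin(p[2]);r=s["eef_pos"]-[p[0],p[1],0]
    print("t",round(s["time"],2),"at",np.round([c*r[0]+sn*r[1],-sn*r[0]+c*r[1],r[2]],4),"shift mm",(dl*1e3).round(1),"turn",round(yaw,1),"F",s["wrist_force"].round(1))
E
python3 -c "
from h import *
go(-.07,.065,.17)"
```

```text
t 0.3 at [-0.3292  0.6817  0.231 ] shift mm [  61.2 -487.7  457.9] turn 69.6 F [-0.3  0.3 -0.2]
```

>>> arm_command --pt "0 -0.04 0.037 10 0" --pt "0 -0.08 0.075 20 0" --pt "0 -0.12 0.113 30 0" --pt "0 -0.16 0.15 40 0" --pt "0 -0.2 0.188 50 0" --pt "0 -0.24 0.225 60 0" --pt "0 -0.28 0.263 69.6 0" --pt "0 -0.32 0.3 69.6 0" --pt "0 -0.36 0.338 69.6 0" --pt "0 -0.4 0.375 69.6 0" --pt "0 -0.44 0.413 69.6 0" --pt "0.03 -0.488 0.458 69.6 0"

```text
time: 1.8
eef_pos: [0.4495, -0.1157, 0.207]
orientation: [1.281, 1.157, -1.276]
wrist_force: [1.4, -1.3, -0.6]
gripper_width: 0.0001
```

```bash
python3 -c "
from h import *
go(-.065,.065,.099)"
```

```text
t 1.8 at [-0.071   0.0707  0.207 ] shift mm [108.    5.4   5.6] turn -0.0 F [ 1.4 -1.3 -0.6]
```

>>> arm_command --pt "0.03 0.004 0.002 0 0" --pt "0.06 0.004 0.002 0 0" --pt "0.09 0.004 0.002 0 0" --pt "0.09 0.004 0.002 0 0" --pt "0.09 0.004 0.002 0 0"

```text
time: 2.42
eef_pos: [0.4517, -0.1157, 0.1163]
orientation: [1.28, 1.161, -1.279]
wrist_force: [0.7, 1.1, 0.3]
gripper_width: 0.0001
```

```bash
python3 -c "
from h import *
go(-.0035,.065,.0985)"
```

```text
t 2.42 at [-0.0688  0.071   0.1163] shift mm [17.9 65.3  6. ] turn 0.0 F [0.7 1.1 0.3]
```

>>> arm_command --pt "0.018 0 0.006 0 0" --pt "0.018 0 0.006 0 0" --pt "0.018 0.02 0.006 0 0" --pt "0.018 0.03 0.006 0 0" --pt "0.018 0.037 0.006 0 0" --pt "0.018 0.044 0.006 0 0" --pt "0.018 0.05 0.006 0 0" --pt "0.018 0.055 0.006 0 0" --pt "0.018 0.059 0.006 0 0" --pt "0.018 0.062 0.006 0 0" --pt "0.018 0.062 0.006 0 0"

```text
time: 3.8
eef_pos: [0.5125, -0.1274, 0.0972]
orientation: [1.28, 1.162, -1.279]
wrist_force: [0.6, 0.6, 0.1]
gripper_width: 0.0003
```

```bash
cat > look.py <<'E'
from h import *;from cell import *;import sys
k=sys.argv[1];qs=eval(sys.argv[2]);p=np.load("pose.npy")
for n,win in(("top",(262,105,100,75)),("side",(276,145,98,98))):
    d=snapshot(n);pickle.dump(d,open(n+k+".pkl","wb"));overlay(d,p,qs,f"pics/{n}_{k}.png",win,4)
E
python3 look.py a "(.4,.36,-.33)"; python3 -c "
from h import *
go(-.0035,.065,.0985)"
```

```text
t 3.9 at [-0.0071  0.0651  0.0974] shift mm [-1.1  3.6  0.1] turn 0.0 F [-0.5 -0.  -1.8]
```

View pics/side_a.png

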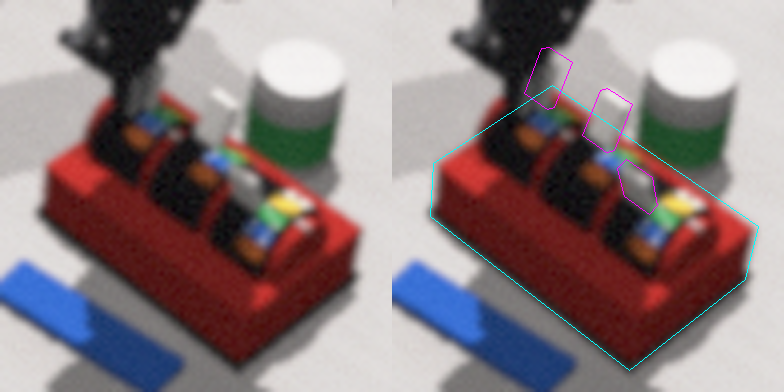

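View pics/top_a.png

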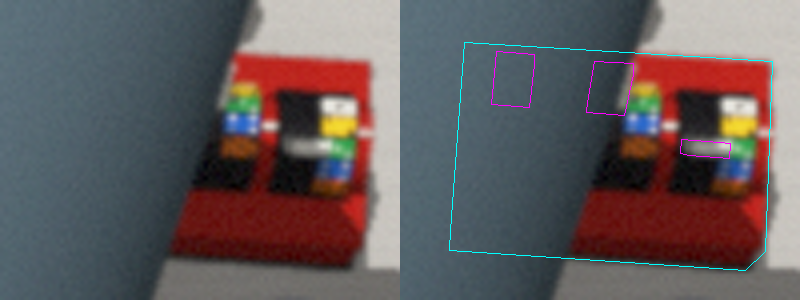

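>>> arm_command --pt "0 -0.02 0 0 0" --pt "-0.03 -0.06 0 0 0" --pt "-0.05 -0.06 0.05 0 0" --pt "-0.05 -0.06 0.112 0 0" --pt "-0.03 -0.06 0.112 0 0" --pt "0 -0.06 0.112 0 0" --pt "0 -0.06 0.112 0 0" --pt "0 -0.06 0.112 0 0"

```text
time: 4.9
eef_pos: [0.4423, -0.2332, 0.0982]
orientation: [1.279, 1.162, -1.279]
wrist_force: [0.4, -0.2, 0.4]
gripper_width: -0.0003
```

```bash
python3 look.py b "(.4,.36,-.33)"; python3 -c "
from h import *
go(-.0195,-.047,.0985)"
```

```text
t 5.0 at [-0.0663 -0.0473  0.0987] shift mm [ 0.3 46.8 -0.2] turn 0.0 F [-0.7 -0.4  0.3]
```

View pics/side_b.png

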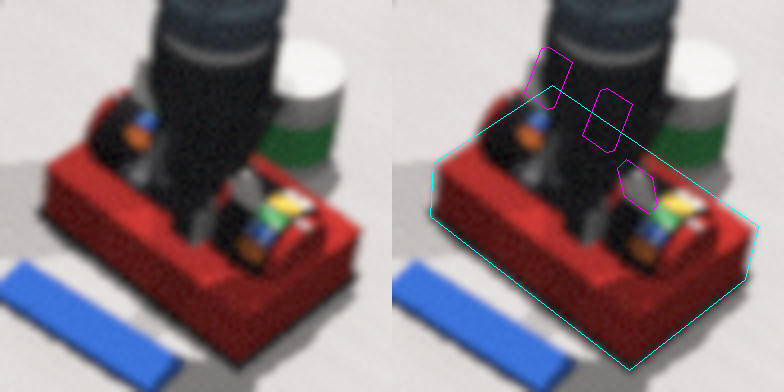

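>>> arm_command --pt "0 0.01 0 0 0" --pt "0 0.018 0 0 0" --pt "0 0.025 0 0 0" --pt "0 0.031 0 0 0" --pt "0 0.037 0 0 0" --pt "0 0.041 0 0 0" --pt "0 0.044 0 0 0" --pt "0 0.047 0 0 0" --pt "0 0.047 0 0 0"

```text
time: 6.12
eef_pos: [0.489, -0.2377, 0.0973]
orientation: [1.28, 1.162, -1.279]
wrist_force: [-0.5, 0.6, -0.7]
gripper_width: -0.0
```

>>> arm_command --pt "0 -0.02 0 0 0" --pt "-0.02 -0.04 0 0 0" --pt "-0.06 -0.04 0 0 0" --pt "-0.07 0.0 -0.03 0 0" --pt "-0.07 0.05 -0.056 0 0" --pt "-0.07 0.09 -0.056 0 0" --pt "-0.04 0.09 -0.056 0 0" --pt "0 0.09 -0.056 0 0" --pt "0 0.09 -0.056 0 0" --pt "0 0.09 -0.056 0 0"

```text
time: 7.38
eef_pos: [0.5841, -0.1907, 0.0986]
orientation: [1.28, 1.161, -1.279]
wrist_force: [0.5, -0.5, 1.0]
gripper_width: 0.0001
```

```bash
python3 look.py c "(.4,.36,0)"; python3 -c "
from h import *
go(.0035,.009,.0985)"
```

```text
t 7.47 at [0.0711 0.0085 0.0996] shift mm [  0.8 -67.6  -0.5] turn -0.0 F [ 0.3 -0.1 -0.4]
```

View pics/side_c.png

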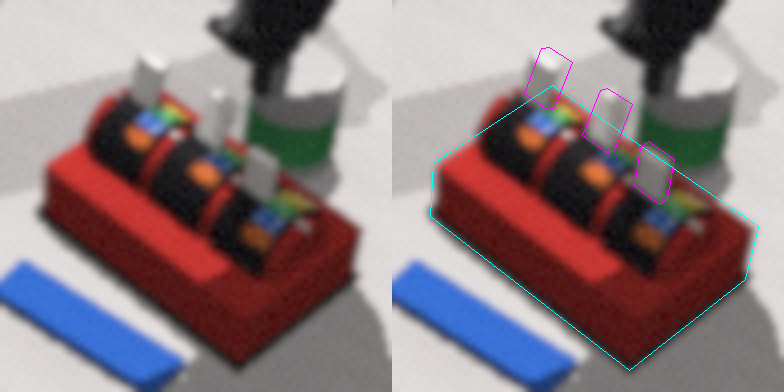

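>>> arm_command --pt "0 -0.02 0 0 0" --pt "0 -0.028 0 0 0" --pt "0 -0.035 0 0 0" --pt "0 -0.042 0 0 0" --pt "0 -0.048 0 0 0" --pt "0 -0.054 0 0 0" --pt "0 -0.059 0 0 0" --pt "0 -0.063 0 0 0" --pt "0 -0.066 0 0 0" --pt "0 -0.068 0 0 0" --pt "0 -0.068 0 0 0"

```text
time: 8.85
eef_pos: [0.5156, -0.1839, 0.0973]
orientation: [1.279, 1.163, -1.28]
wrist_force: [0.2, -0.4, 1.1]
gripper_width: 0.0001
```

>>> arm_command --pt "0 -0.05 0 0 0" --pt "0 -0.01 0 0 0" --pt "-0.06 0 0 0 0" --pt "-0.12 -0.03 -0.03 0 0" --pt "-0.14 -0.06 -0.08 0 0" --pt "-0.14 -0.09 -0.14 0 0" --pt "-0.14 -0.12 -0.2 0 0" --pt "-0.14 -0.15 -0.25 0 0" --pt "-0.14 -0.17 -0.3 0 0" --pt "-0.14 -0.18 -0.36 0 0" --pt "-0.14 -0.18 -0.4 0 0" --pt "-0.14 -0.18 -0.4 0 0"

```text
time: 10.35
eef_pos: [0.3745, 0.2334, 0.2372]
orientation: [1.276, 1.165, -1.276]
wrist_force: [-0.0, -0.5, 0.6]
gripper_width: -0.0001
```

```bash
python3 look.py d "(.4,-.4,0)"; python3 -c "
from h import *
go(.0035,.009,.0985)"
```

```text
t 10.45 at [-0.1788  0.4087  0.2371] shift mm [138.9 182.1 399.7] turn 0.1 F [-0.1  0.1  0.1]
```

View pics/side_d.png

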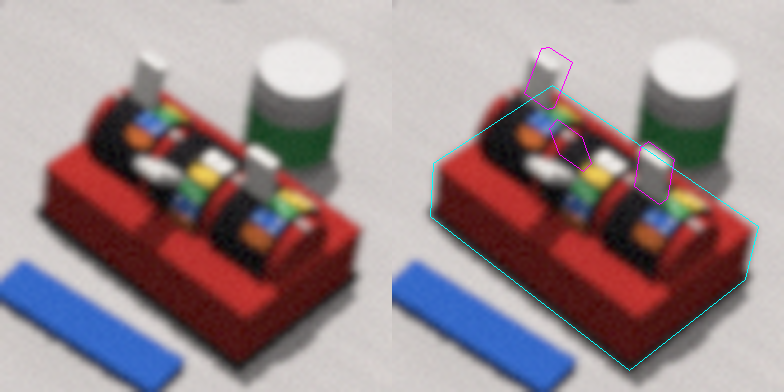

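View pics/top_d.png

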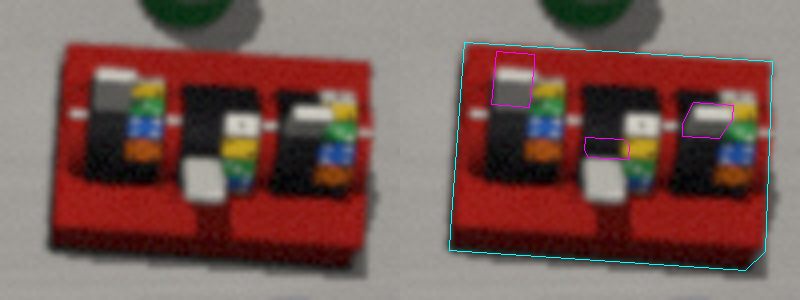

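The middle wheel overshot to about −0.85. My retreat row had the wrong sign, so it pushed on instead of backing off. I measure the angles before mending it from the near side.

```bash
python3 - <<'E'
from h import *
p=np.load("pose.npy")
a=angs(pickle.load(open("topd.pkl","rb")),p,np.array([[116,75],[203,203],[313,113]])/4+[262,105]-.5);print(a)
print(angs(pickle.load(open("sided.pkl","rb")),p,np.array([[153,61],[137,165],[262,154]])/4+[276,145]-.5))
go(-.075,.009,.16); go(-.075,.009,.092);go(-.043,.009,.092)
E
```

```text
[(np.float64(0.22), np.float64(0.37)), (np.float64(-0.875), np.float64(0.04)), (np.float64(-0.02), np.float64(0.06))]
[(np.float64(0.195), np.float64(0.31)), (np.float64(-0.865), np.float64(2.47)), (np.float64(-0.04), np.float64(0.37))]
t 10.45 at [-0.1788  0.4087  0.2371] shift mm [ 77.5 103.5 399.7] turn 0.1 F [-0.1  0.1  0.1]
t 10.45 at [-0.1788  0.4087  0.2371] shift mm [145.5 103.6 399.6] turn 0.1 F [-0.1  0.1  0.1]
t 10.45 at [-0.1788  0.4087  0.2371] shift mm [145.5 135.6 399.6] turn 0.1 F [-0.1  0.1  0.1]
```

>>> arm_command --pt "0 0.02 0.05 0 0" --pt "0 0.03 0.1 0 0" --pt "0 0.04 0.15 0 0" --pt "0 0.05 0.2 0 0" --pt "0 0.06 0.25 0 0" --pt "0 0.07 0.3 0 0" --pt "0.02 0.08 0.35 0 0" --pt "0.05 0.092 0.4 0 0" --pt "0.09 0.092 0.4 0 0" --pt "0.125 0.092 0.4 0 0" --pt "0.145 0.092 0.4 0 0" --pt "0.145 0.092 0.4 0 0"

```text
time: 11.95
eef_pos: [0.4256, -0.1757, 0.091]
orientation: [1.281, 1.166, -1.284]
wrist_force: [-0.0, -0.7, -0.3]
gripper_width: -0.0003
```

```bash
python3 -c "
from h import *
go(-.0425,.009,.092)"
```

```text
t 11.95 at [-0.0891  0.0087  0.091 ] shift mm [-1.2 46.6 -0.4] turn -0.1 F [-0.  -0.7 -0.3]
```

>>> arm_command --pt "0 0.01 0 0 0" --pt "0 0.017 0 0 0" --pt "0 0.023 0 0 0" --pt "0 0.029 0 0 0" --pt "0 0.034 0 0 0" --pt "0 0.038 0 0 0" --pt "0 0.042 0 0 0" --pt "0 0.045 0 0 0" --pt "0 0.045 0 0 0"

```text
time: 13.08
eef_pos: [0.4526, -0.1777, 0.0923]
orientation: [1.26, 1.187, -1.313]
wrist_force: [-55.1, 1.1, 53.6]
gripper_width: -0.0
```

```bash
python3 look.py e "(.21,-.4,-.03)"; python3 -c "
from h import *
go(.0005,.065,.0985)"
```

```text
t 13.18 at [-0.062   0.0093  0.0923] shift mm [ -8.9  62.1 -55.9] turn -0.2 F [-55.3   0.3  53.1]
```

View pics/side_e.png

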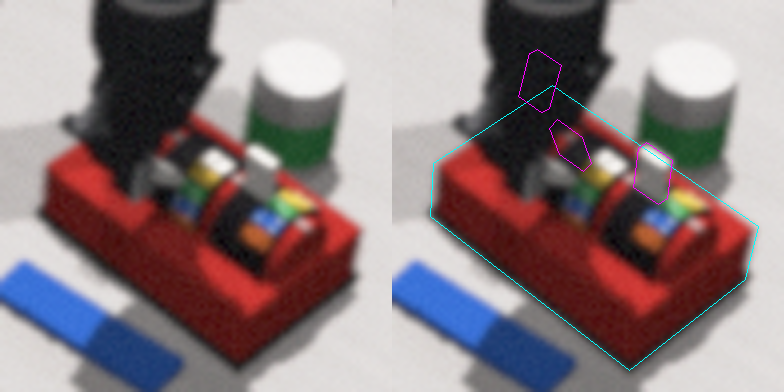

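The tip jammed at 55 N on the fin's end face, with the force pointing at the axle, so the tips must be bevelled. I back off and come in lower, so the straight part of the finger catches the fin.

>>> arm_command --pt "0 -0.015 0 0 0" --pt "0 -0.03 0 0 0" --pt "0 -0.045 0 0 0" --pt "0.014 -0.05 0 0 0" --pt "0.014 -0.05 0 0 0" --pt "0.014 -0.05 0 0 0"

```text
time: 13.92
eef_pos: [0.4238, -0.1752, 0.0786]
orientation: [1.279, 1.162, -1.279]
wrist_force: [-0.0, -0.0, 1.0]
gripper_width: 0.0001
```

```bash
python3 look.py f "(.21,-.85,-.03)"; python3 -c "
from h import *
go(-.054,.009,.078)"
```

```text
t 14.03 at [-0.0906  0.0089  0.0788] shift mm [ 0.8 36.6 -0.1] turn 0.0 F [ 0.5 -0.1  1.5]
```

View pics/side_f.png

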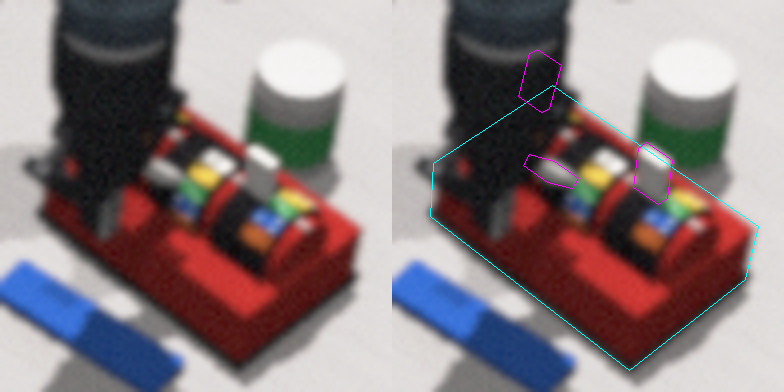

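>>> arm_command --pt "0 0.012 0 0 0" --pt "0 0.02 0 0 0" --pt "0 0.025 0 0 0" --pt "0 0.028 0 0 0" --pt "0 0.03 0 0 0" --pt "0 0.03 0 0 0"

```text
time: 14.78
eef_pos: [0.4502, -0.1776, 0.078]
orientation: [1.277, 1.166, -1.284]
wrist_force: [-7.8, -0.8, 6.0]
gripper_width: -0.0001
```

```bash
python3 look.py g "(.21,-.7,-.03)"; python3 -c "
from h import *
go(-.054,.009,.078)"
```

```text
t 14.88 at [-0.0644  0.0092  0.0779] shift mm [-0.1 10.4  0.2] turn -0.0 F [-8.6 -0.5  6.3]
```

View pics/side_g.png

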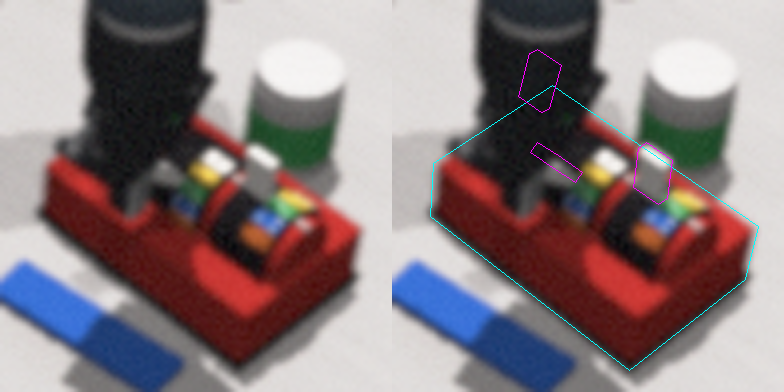

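The wheel still hasn't moved, and the force is along the radius. The rubbery tip locks by friction because it can't slide along the fin. I'll carry the fin round its arc instead, moving up and forward together.

>>> arm_command --pt "-0.003 0.003 0 0 0" --pt "-0.006 0.006 0 0 0" --pt "-0.009 0.0085 0 0 0" --pt "-0.0115 0.0115 0 0 0" --pt "-0.0136 0.0138 0 0 0" --pt "-0.0136 0.0138 0 0 0"

```text
time: 15.62
eef_pos: [0.4677, -0.1794, 0.0921]
orientation: [1.28, 1.162, -1.278]
wrist_force: [0.5, -0.4, 0.1]
gripper_width: -0.0001
```

```bash
python3 look.py h "(.21,-.55,-.03)"; python3 -c "
from h import *
go(-.0425,.009,.097)"
```

```text
t 15.72 at [-0.047  0.009  0.092] shift mm [-5.   4.5  0. ] turn 0.0 F [ 0.1 -0.   0.8]
```

View pics/side_h.png

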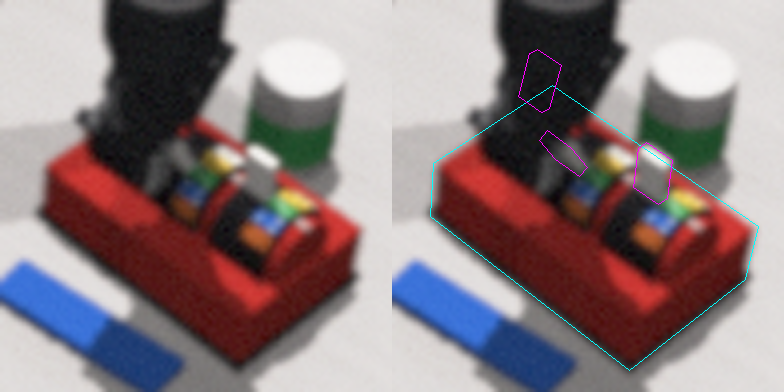

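>>> arm_command --pt "-0.003 0.0025 0 0 0" --pt "-0.005 0.005 0 0 0" --pt "-0.005 0.005 0 0 0" --pt "-0.005 -0.01 0 0 0" --pt "-0.005 -0.04 0 0 0" --pt "-0.06 -0.04 -0.02 0 0" --pt "-0.06 -0.04 -0.056 0 0" --pt "-0.03 -0.03 -0.056 0 0" --pt "-0.002 -0.02 -0.056 0 0" --pt "-0.002 -0.02 -0.056 0 0"

```text
time: 16.98
eef_pos: [0.4514, -0.121, 0.0926]
orientation: [1.279, 1.166, -1.281]
wrist_force: [-0.5, 0.1, 0.7]
gripper_width: 0.0003
```

```bash
python3 look.py i "(.21,-.4,-.03)"; python3 -c "
from h import *
go(.0005,.065,.097)"
```

```text
t 17.07 at [-0.0676  0.0651  0.0945] shift mm [-2.6 68.1  0.1] turn 0.0 F [-0.6  0.1  0.8]
```

View pics/side_i.png

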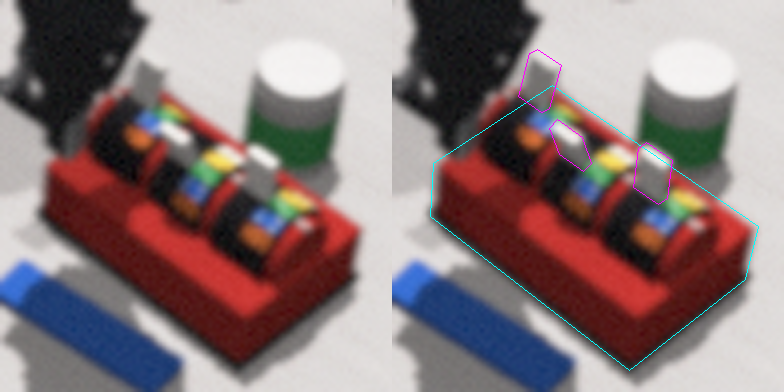

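>>> arm_command --pt "-0.003 0.02 0 0 0" --pt "-0.003 0.035 0 0 0" --pt "-0.003 0.045 0 0 0" --pt "-0.003 0.053 0 0 0" --pt "-0.003 0.059 0 0 0" --pt "-0.003 0.063 0 0 0" --pt "-0.003 0.066 0 0 0" --pt "-0.003 0.068 0 0 0" --pt "-0.003 0.068 0 0 0"

```text
time: 18.2
eef_pos: [0.52, -0.128, 0.0968]
orientation: [1.279, 1.163, -1.279]
wrist_force: [-1.6, 0.4, -0.5]
gripper_width: 0.0
```

>>> arm_command --pt "0 -0.02 0 0 0" --pt "0 -0.05 0 0 0" --pt "-0.05 -0.07 0 0 0" --pt "-0.1 -0.08 -0.03 0 0" --pt "-0.14 -0.1 -0.08 0 0" --pt "-0.14 -0.12 -0.13 0 0" --pt "-0.14 -0.14 -0.18 0 0" --pt "-0.14 -0.16 -0.23 0 0" --pt "-0.14 -0.17 -0.28 0 0" --pt "-0.14 -0.18 -0.33 0 0" --pt "-0.14 -0.18 -0.34 0 0" --pt "-0.14 -0.18 -0.34 0 0"

```text
time: 19.7
eef_pos: [0.3737, 0.2277, 0.2371]
orientation: [1.279, 1.162, -1.278]
wrist_force: [-0.8, -0.9, 0.2]
gripper_width: 0.0001
```

```bash
python3 look.py j "(.4,-.4,-.03)"; python3 -c "
from h import *
go(.0005,.065,.097)"
```

```text
t 19.8 at [-0.1793  0.4041  0.237 ] shift mm [140.1 180.2 338.9] turn -0.1 F [-1.3 -0.2 -0.7]
```

View pics/side_j.png

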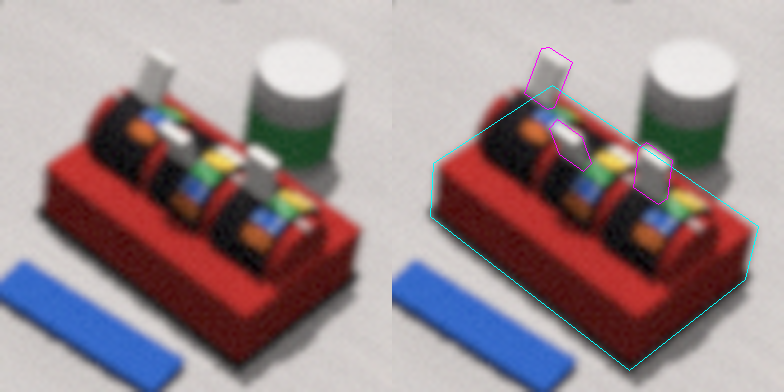

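View pics/top_j.png

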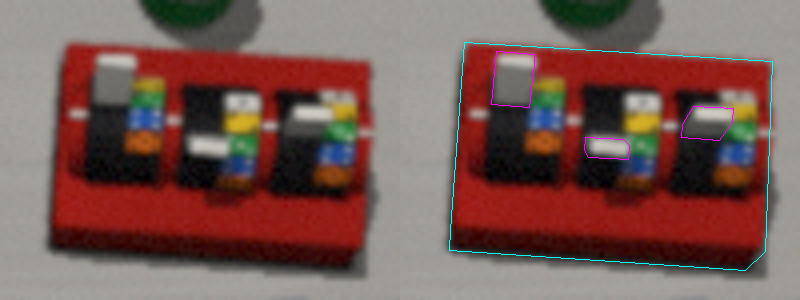

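```bash
python3 - <<'E'
from h import *;from cell import *
p=np.load("pose.npy")
print(angs(pickle.load(open("topj.pkl","rb")),p,np.array([[116,62],[208,147],[313,113]])/4+[262,105]-.5))
print(angs(pickle.load(open("sidej.pkl","rb")),p,np.array([[159,59],[176,133],[263,154]])/4+[276,145]-.5))
print(job_done())
E
```

```text
[(np.float64(0.355), np.float64(0.19)), (np.float64(-0.365), np.float64(0.4)), (np.float64(-0.02), np.float64(0.06))]
[(np.float64(0.29), np.float64(0.39)), (np.float64(-0.385), np.float64(0.48)), (np.float64(-0.03), np.float64(0.22))]
the job is handed in; nothing more can be done
None
```

The larger red counter now shows 4, 2 and 3, and I handed the job in at about 20 s of the 48 s allowed, with the arm retracted and clear of everything.

| Wheel | Target (rad) | Top camera (rad) | Side camera (rad) |
|---|---|---|---|
| Left (4) | +0.40 | +0.355 | +0.29 |
| Middle (2) | −0.40 | −0.365 | −0.385 |
| Right (3) | 0 | −0.02 | −0.03 |

All three are within the 0.2 rad tolerance. The two cameras differ by about 0.07 rad on the left wheel, which has the least margin, 0.09 rad by the side camera. In the last top picture, the blue (4), yellow (2) and green (3) tiles sit level with the index lines. I didn't measure wheel speeds. The middle and right wheels stood where I had left them in the last pictures.

Three things went wrong along the way:
- **Left wheel:** the first push stopped short at about 0.21 rad, so I pushed it again.
- **Middle wheel:** a wrong sign in my retreat move knocked it to its stop at about −0.85 rad.
- **Force:** in the first try at bringing the middle wheel back, the fingertips jammed on the fin. The wrist read about 55 N on each of two axes, about 77 N in all against the 120 N limit. I backed off, then carried the fin round its arc with little force.

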